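# Roll the thick dowel onto the pencil line

### The arm

A 6-joint arm with a two-finger parallel gripper is mounted at the origin on the work surface. World frame = base frame: x ahead of the robot, y to its left, z up, the work surface at z = 0. Lengths are in m, angles in degrees, forces in N, time in s.
With the tool pointing down it reaches from about 0.15 to 0.775 m from the base axis. Payload 6.1 kg.
Tool frame: the origin (TCP) lies on the centre line of the jaws, within the pads' length; the fingertips stand 19 mm ahead of it and the grasp point (between the pads) is the TCP; z points along the fingers, y is the line along which they close (so a half turn about z gives the same grasp; the last joint's range is limited). The gripper opens to 85 mm and grips with 20 to 120 N. Pads are 22 mm wide; open, the fingers measure 114 mm over their backs; the gripper's body (76 mm by 85 mm) begins 54 mm behind the grasp point. The pads swing forward as they close: fully open they stand 13 mm farther back than shut.
Start: joints at [74.026, 7.208, -2.269, 80.523, 0, 90], TCP at [0.144, 0.505, 0.25] pointing down, gripper open.
Joint ranges: [-155.77, 155.77], [-54.66, 111.73], [-72.52, 77.12], [-102.08, 115.82], [-83.92, 84.16], [-180, 180]. Speed limits (degrees/s): [136.94, 136.94, 172.46, 180, 180, 180].

### API

Orientations are given as a 3x3 rotation matrix whose columns are the frame's x, y, z axes.
In Python, from rig import r, optics gives the robot as it stands.
- The arm moves only by the shell command python3 -m pendant 'ROWS'. ROWS is JSON, a list that holds one entry, the list of rows, each a list of 5 numbers: the gripper command: -1 is shut, 1 is fully open, values between are in proportion, then the shift along the tool's x, y, z in mm, then the turn about the tool's z in rad. A call has 1 to 8 rows; each row shifts and turns the commanded pose from where the row before left it, along the tool's axes as they then stand; what a row does not reach is not made up. A row lasts 1/8 s, in which the tool goes at most 62.5 mm and 10.7 degrees, less where a joint would pass 70% of its speed; a pose out of reach is approached as far as the arm can. A call is refused whole if a number of a shift passes 62.5 or a number of a turn 0.188, either way. A call with a gripper value outside its range is refused whole. The fingers move at their own pace and stop on an object; the grip force is fixed at half the most. Time passes only in rows, so rows that do not move let the fingers close. It gives the time, the measured TCP pose, the force, the opening and the grip force at its end, in the units of the state.
- r.get_obs(): the state, without advancing time (a new reading comes with each control period).
- optics.read_camera(name): name is "scene" or "side" or "wrist"; returns the picture (480x640x3 uint8, red, green, blue); there is no depth.
- optics.camera_info(name): a dict with "fx", "fy", "cx", "cy" (pixels), "cam_to_world" (4x4, takes a point from camera to world coordinates); the wrist camera has in their place "T_tool_cam" (4x4, takes a point from camera to tool coordinates, whose origin is the TCP and whose axes are the flange's). Camera axes: x right, y down, z forward; pixel columns grow to the right and rows downward; lengths in m; the calibration is good to about 2 mm. A picture is of the moment at which its call begins: read the wrist's pose just before it. camera_info takes no time and is no camera call.
- r.finish_job(): hands the job in; it is judged then, once.
The state is a dict: "time": time; "qpos": joint angles; "qvel": joint speeds; "effort": joint torques, N m; "tcp_pos": TCP position; "ee_rot": TCP orientation; "ft_force": force on the tool from outside, world axes, zero at the start; "moment": the same for the moment, N m; "finger_gap": finger opening in m; "gripper_force": force on a finger pad.
Only numpy, scipy, OpenCV 4.12 (cv2) and the standard library are available. Lean on these libraries where they do the work, as an engineer would, in place of code of your own. Each camera call takes 0.05 s, during which the arm holds its last target. There are 200 camera calls.

### The job

Two round wooden dowels lie on the pet-house base panel. With your fingertips, push on the top of the thicker one to roll it over the panel until it lies lengthwise along the pencil line, centred over it, at rest and ready to be screwed on. Do not pick up or pinch it or reach down beside it, and leave the slim dowel and everything else where they are.

Things in the scene. Friction and masses are not known exactly. Their poses are not given: they have to be found in the camera images.
- dowel: Thick dowel: plain pale-wood cylinder, diameter 40 mm, length 180 mm, about 160 g, lying on the panel free to roll. Origin at its centre, 20 mm above the panel; x along its length, within 4 degrees of the pencil line, 45 to 115 mm from it on either side; y, z turn as it rolls. It stops soon when let go. A fingertip pressed lightly on its top rolls it by half the tip's sideways travel.
- slim_dowel: The slim dowel, to be left alone: same wood, diameter 22 mm, length 180 mm, about 50 g, lying on the panel on the other side of the pencil line. Origin at its centre, x along its length.
- panel: Base panel of light pine boards, fixed: 260 mm (x) by 370 mm (y), on two battens so that its flat top is 38 mm above the table. Origin under its centre at table height; z up. Thin brown board seams run along its y axis; the top is level and smooth.
- pencil_line: The pencil line: a straight near-black line 250 mm long, 5 mm wide, drawn flat on the panel's top across the boards, near the panel's middle. Origin at the line's middle, at the panel's top (38 mm above the table); x along the line, y across it (level), z up.
- pencil: Flat carpenter's pencil, 145 x 14 x 8 mm, lying on the panel near its +y edge. Origin under its middle.
- bracket: Steel angle bracket, 50 x 30 x 50 mm high, standing on the panel near its -y edge. Origin under its foot's middle.
- screwdriver: Screwdriver lying on the table to the robot's right. Origin within the tool.
- hammer: Hammer lying on the table to the robot's left. Origin within the tool.
- tape_measure: Black tape measure, 70 x 35 x 62 mm, standing on the table at the right. Origin under its middle.
- glue: White glue bottle, 60 mm diameter, 160 mm tall, standing on the table at the left. Origin under its middle.
- screw_tub: Open grey tub of screws, 100 mm diameter, 50 mm tall, on the table at the left. Origin under its middle.

How it is judged (in metres and radians):
On the way:
1. the thick dowel has rolled about a quarter turn (angle between dowel's own z axis and vertical above 1.2 rad).
At the end, for the whole second after the job is handed in: The thick dowel rests on the panel with its centre within 6 mm of the pencil line sideways and within 35 mm of the line's middle lengthwise, parallel to it within 0.09 rad (5 degrees), and at rest (under 5 mm/s) (y of dowel in the frame of pencil_line between -0.006 and 0.006 m and x of dowel in the frame of pencil_line between -0.035 and 0.035 m and z of dowel in the frame of pencil_line between 0.016 and 0.024 m and angle between the x axis of dowel and the x axis of pencil_line, either way round below 0.09 rad and linear speed of dowel below 0.005 m/s); the robot touches nothing.
It fails at once if the thick dowel is lifted more than 8 mm off the panel (z of dowel in the frame of pencil_line above 0.028 m).
It fails at once if the fingers touch the thick dowel while reaching down beside it (fingertips less than about 13 mm above the panel) instead of pushing its top (contact force between the fingers and dowel above 0.5 N and height (world z) of the grasp point below 0.07 m).
It fails at once if the slim dowel is moved more than 20 mm (distance of slim_dowel from where it was at the start of the episode above 0.02 m).
It fails at once if another thing on the panel or table is moved more than 30 mm (distance of any of pencil, bracket, screwdriver, hammer, tape_measure, glue, screw_tub from where it was at the start of the episode above 0.03 m).
It also fails if it takes over 54 s, if anything falls off the work surface, if the arm or the gripper's body presses on something with over 40 N, if the wrist force passes 120 N, or if a joint passes its speed limit or range.

## Working session

There is one attempt and no reset: what is moved stays moved. The work goes in short steps, Python scripts to look and compute and a shell command to move; the robot and the scene stay as the last step left them, time stands still between calls to the robot, and variables do not carry over. Pictures are saved under pics/ and viewed, at most 10 in all, crops included, and the job is handed in when it is done.

```bash
mkdir -p pics; python3 - <<'E'
from rig import r, optics
import cv2, numpy as np
o=r.get_obs(); print(o['time'],o['tcp_pos'],o['ee_rot'],o['finger_gap'])
for n in ("scene","side","wrist"):
    im=optics.read_camera(n); cv2.imwrite(f"pics/{n}0.png",im[:,:,::-1])
    print(n,optics.camera_info(n))
E
```

```text
0.0 [0.14436975 0.50436381 0.24951724] [[-9.61382949e-01  2.75213789e-01 -4.43405601e-04]
 [ 2.75214146e-01  9.61381707e-01 -1.54491933e-03]
 [ 1.09893277e-06 -1.60729059e-03 -9.99998708e-01]] 0.0853880081350918
scene {'fx': 582.6769090595096, 'fy': 582.6769090595096, 'cx': 322.0454557508184, 'cy': 241.2968853349318, 'cam_to_world': array([[ 0.73879127,  0.53810471, -0.40574719,  1.14471785],
       [ 0.67389799, -0.59610878,  0.43648118, -0.59703291],
       [-0.00699689, -0.5959007 , -0.80302765,  1.27234395],
       [ 0.        ,  0.        ,  0.        ,  1.        ]])}
side {'fx': 607.190652446485, 'fy': 607.190652446485, 'cx': 314.62021294135934, 'cy': 246.05964152103599, 'cam_to_world': array([[-0.97284124, -0.17875329,  0.14706185,  0.25763022],
       [-0.23119374,  0.71914068, -0.65527562,  1.29962264],
       [ 0.01137452, -0.67147892, -0.74093635,  1.49896795],
       [ 0.        ,  0.        ,  0.        ,  1.        ]])}
wrist {'fx': 352.7767010624245, 'fy': 352.7767010624245, 'cx': 313.1963314069428, 'cy': 237.52262673385803, 'T_tool_cam': array([[ 7.14726126e-04, -9.52312701e-01, -3.05122941e-01,
         7.85221164e-02],
       [ 9.99999744e-01,  6.75839414e-04,  2.33071579e-04,
         2.34841175e-05],
       [-1.57429152e-05, -3.05123030e-01,  9.52312940e-01,
        -1.22151575e-01],
       [ 0.00000000e+00,  0.00000000e+00,  0.00000000e+00,
         1.00000000e+00]])}
```

View pics/scene0.png

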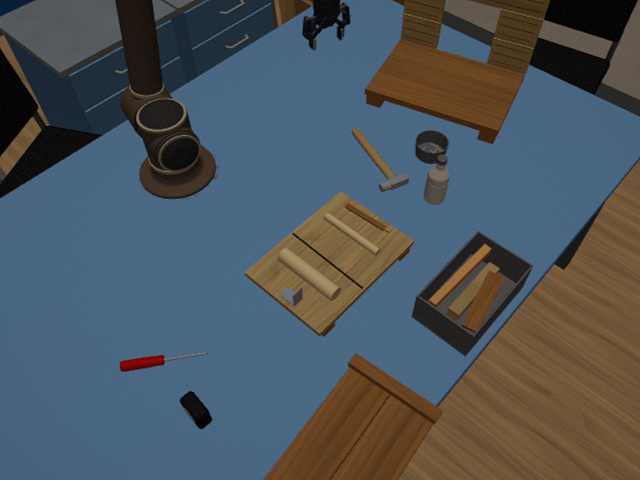

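View pics/side0.png

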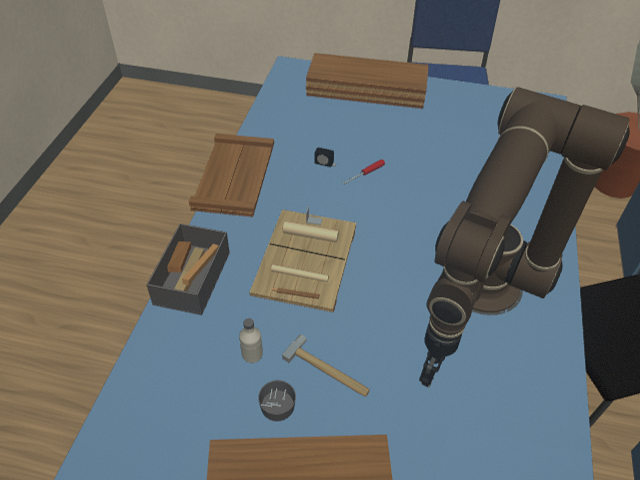

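The scene view shows the thick dowel from about (283,255) to (335,292), the line from (293,234) to (362,287) and the slim dowel from (327,216) to (378,250). In the side view the thick dowel spans (284,228)–(338,236), with the line below it, at about row 250.

```bash
cat > h.py <<'E'
from rig import r, optics
import cv2, numpy as np
def cam(n):
    i=optics.camera_info(n); o=r.get_obs()
    if n=="wrist":
        T=np.eye(4);T[:3,:3]=o['ee_rot'];T[:3,3]=o['tcp_pos']; T=T@i['T_tool_cam']
    else: T=i['cam_to_world']
    return optics.read_camera(n),i,T
def cast(uv,z,i,T):
    uv=np.atleast_2d(uv).astype(float)
    d=np.c_[(uv[:,0]-i['cx'])/i['fx'],(uv[:,1]-i['cy'])/i['fy'],np.ones(len(uv))]@T[:3,:3].T
    return T[:3,3]+d*((z-T[2,3])/d[:,2])[:,None]
def axis(mask,z,i,T):
    "pixels of mask -> centre, heading (deg), length, width on plane z"
    c=max(cv2.findContours(mask.astype(np.uint8),cv2.RETR_EXTERNAL,cv2.CHAIN_APPROX_NONE)[0],key=cv2.contourArea)
    p=cast(c[:,0],z,i,T)[:,:2]
    (cx,cy),(w,h),_=re=cv2.minAreaRect((p*1000).astype(np.float32))
    b=cv2.boxPoints(re); e=b[1]-b[0]; f=b[2]-b[1]; e=e if np.hypot(*e)>np.hypot(*f) else f
    return [round(float(v),1) for v in (cx,cy,(np.degrees(np.arctan2(e[1],e[0])))%180,max(w,h),min(w,h))]
E
python3 - <<'E'
from h import *
out=[]
for n,(x0,y0,x1,y1),pts in (("scene",(240,185,420,335),[(308,273),(340,270),(352,233),(330,260),(300,290)]),("side",(245,205,360,310),[(310,232),(310,251),(300,272),(310,262)])):
    im,i,T=cam(n); hsv=cv2.cvtColor(im,cv2.COLOR_RGB2HSV)
    print(n,[hsv[v,u].tolist() for u,v in pts], cast([((x0+x1)/2,(y0+y1)/2)],.038,i,T))
    c=cv2.resize(im[y0:y1,x0:x1],None,fx=3,fy=3,interpolation=cv2.INTER_CUBIC); out.append(c[:,:,::-1])
    out[-1]=cv2.copyMakeBorder(out[-1],0,450-out[-1].shape[0],0,0,cv2.BORDER_CONSTANT)
    V=hsv[:,:,2]; 
cv2.imwrite("pics/c0.png",np.hstack(out)[:, :800] if 0 else cv2.resize(np.hstack(out),(800,407)))
E
```

```text
scene [[20, 97, 157], [0, 64, 12], [21, 96, 159], [19, 123, 120], [12, 24, 53]] [[0.57668896 0.04328933 0.038     ]]
side [[22, 67, 180], [21, 82, 115], [29, 55, 185], [21, 86, 148]] [[0.57375909 0.06483851 0.038     ]]
```

View pics/c0.png

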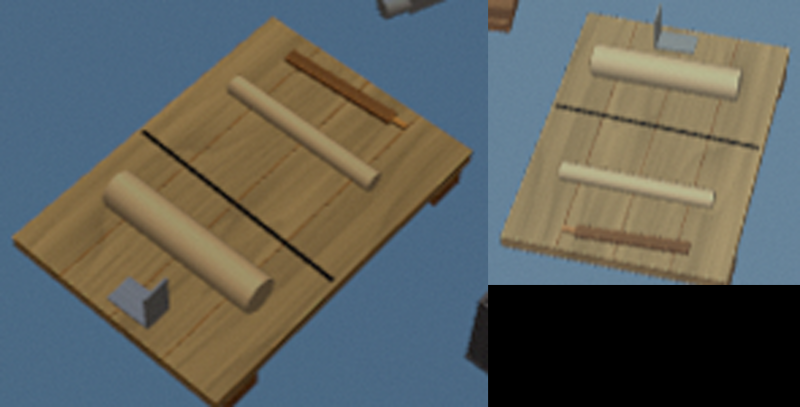

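```bash
cat >> h.py <<'E'
def measure(n,poly=None,save=None):
    im,i,T=cam(n)
    hsv=cv2.cvtColor(im,cv2.COLOR_RGB2HSV); H,S,V=[hsv[:,:,k].astype(int) for k in range(3)]
    roi=np.zeros(V.shape,np.uint8)
    # panel region from rough world outline
    w=np.array(poly or [(.43,.24),(.75,.24),(.75,-.16),(.43,-.16)]); P=np.linalg.inv(T)@np.c_[w,np.full(len(w),.038),np.ones(len(w))].T
    uv=np.c_[P[0]/P[2]*i['fx']+i['cx'],P[1]/P[2]*i['fy']+i['cy']]
    cv2.fillPoly(roi,[uv.astype(np.int32)],1)
    if save: cv2.imwrite(save,im[:,:,::-1])
    return im,hsv,roi,i,T
E
python3 - <<'E'
from h import *
for n,box in (("side",(255,215,350,300)),("scene",(250,200,410,320))):
    im,i,T=cam(n); hsv=cv2.cvtColor(im,cv2.COLOR_RGB2HSV); S=hsv[:,:,1].astype(int);V=hsv[:,:,2].astype(int)
    m=np.zeros(V.shape,bool); m[box[1]:box[3],box[0]:box[2]]=1
    for t in ((150,170) if n=="scene" else (165,180)):
        k=((V>t)&m).astype(np.uint8)
        k=cv2.morphologyEx(k,cv2.MORPH_OPEN,np.ones((3,3)))
        for c in sorted(cv2.findContours(k,0,1)[0],key=cv2.contourArea)[-3:]:
            q=np.zeros_like(k);cv2.drawContours(q,[c],-1,1,-1); print(n,t,cv2.boundingRect(c),axis(q,.058,i,T))
    print(n,'line',axis(cv2.morphologyEx(((V<75)&(hsv[:,:,0]<60)&m).astype(np.uint8),3,np.ones((3,3))),.038,i,T))
E
```

```text
side 165 (272, 265, 56, 15) [565.2, 141.5, 179.4, 177.6, 17.7]
side 165 (283, 222, 54, 16) [576.3, -41.9, 179.8, 181.9, 34.8]
side 180 (289, 269, 5, 3) [591.4, 140.0, 13.9, 12.5, 8.1]
side 180 (300, 271, 27, 8) [521.4, 141.7, 178.3, 84.2, 12.1]
side 180 (284, 223, 53, 14) [576.2, -44.8, 0.3, 179.6, 25.6]
side line [457.1, 38.1, 13.9, 6.4, 0.0]
scene 150 (327, 214, 50, 37) [566.0, 138.3, 179.3, 173.2, 12.7]
scene 150 (281, 249, 56, 44) [563.1, -26.3, 179.8, 179.7, 25.3]
scene line [640.6, 28.6, 34.1, 308.8, 242.0]
```

```bash
python3 -m pendant '[[[1,0,0,0,0.1844],[1,0,0,0,0.1844],[1,0,0,0,0.1844],[1,0,0,0,0.1844],[1,0,0,0,0.1844],[1,0,0,0,0.1844],[1,0,0,0,0.1844],[1,-43,39,0,0]]]'; python3 -m pendant '[[[1,-43,39,0,0],[1,-43,39,0,0],[1,-43,39,0,0],[1,-43,39,0,0],[1,-43,39,0,0],[1,-43,39,0,0],[1,-43,39,0,0],[1,-43,39,0,0]]]'; python3 -m pendant '[[[1,-43,39,0,0],[1,-43,39,0,0],[1,0,0,0,0]]]'
python3 - <<'E'
from h import *
im,i,T=cam("wrist"); cv2.imwrite("pics/w1.png",im[:,:,::-1]); print(r.get_obs()['tcp_pos'],r.get_obs()['ee_rot'])
E
```

```text
time: 1.35
tcp_pos: [0.1827, 0.4631, 0.2496]
ee_rot: [[-0.004, 1.0, -0.0], [1.0, 0.004, -0.0], [-0.0, -0.0, -1.0]]
ft_force: [1.3, -0.5, 0.6]
finger_gap: 0.0853
gripper_force: 0.0
time: 2.35
tcp_pos: [0.497, 0.1165, 0.2505]
ee_rot: [[-0.001, 1.0, 0.001], [1.0, 0.001, 0.0], [0.0, 0.001, -1.0]]
ft_force: [-0.2, 2.1, 0.5]
finger_gap: 0.0856
gripper_force: 0.0
time: 2.72
tcp_pos: [0.576, 0.0293, 0.249]
ee_rot: [[0.003, 1.0, -0.001], [1.0, -0.003, -0.001], [-0.001, -0.001, -1.0]]
ft_force: [-0.4, 0.2, -0.2]
finger_gap: 0.0855
gripper_force: 0.0
[0.57472477 0.03073787 0.24935595] [[ 1.80367637e-03  9.99997250e-01 -1.49898303e-03]
 [ 9.99998371e-01 -1.80356443e-03  7.60313293e-05]
 [ 7.33276077e-05 -1.49911772e-03 -9.99998874e-01]]
```

View pics/w1.png

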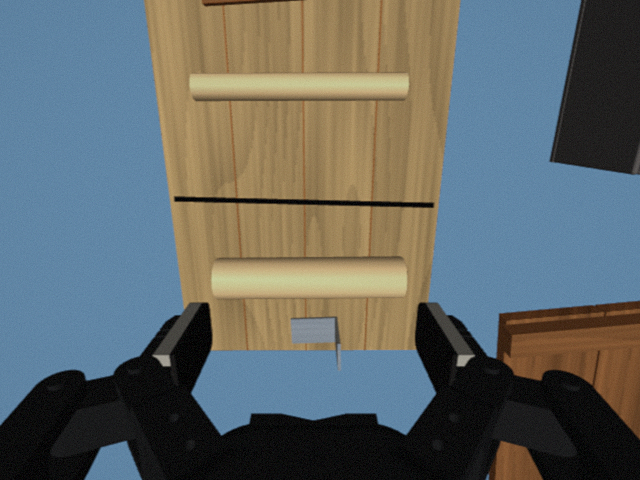

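The wrist view is clear: the line runs from (174,199) to (434,205), the thick dowel fills (213–406, 257–298), and the bracket is behind it at (315,330).

```bash
cat >> h.py <<'E'
def look(save=None):
    im,i,T=cam("wrist"); hsv=cv2.cvtColor(im,cv2.COLOR_RGB2HSV)
    if save: cv2.imwrite(save,im[:,:,::-1])
    uv=lambda x,y,z:(lambda P:(P[:2]/P[2]*i['fx']+[i['cx'],i['cy']]))((np.linalg.inv(T)@[x,y,z,1])[:3])
    V=hsv[:,:,2]; res={}
    k=cv2.morphologyEx(((hsv[:,:,0]<35)&(V>170)&(hsv[:,:,1]<110)).astype(np.uint8),2,np.ones((5,5)))
    for c in cv2.findContours(k,0,1)[0]:
        if cv2.contourArea(c)<1500: continue
        q=np.zeros_like(k);cv2.drawContours(q,[c],-1,1,-1); print('bright',cv2.boundingRect(c),axis(q,.058,i,T))
    k=((V<45)).astype(np.uint8)
    for c in cv2.findContours(k,0,1)[0]:
        x,y,w,h=cv2.boundingRect(c)
        if w>60 and h<30:
            q=np.zeros_like(k);cv2.drawContours(q,[c],-1,1,-1); print('dark',(x,y,w,h),axis(q,.038,i,T))
E
python3 - <<'E'
from h import *
look()
im=cv2.imread("pics/w1.png"); h=cv2.cvtColor(im,40)
print(h[[253,256,260,265,270,280,290,295,300,303,320],300].tolist())
E
```

```text
bright (213, 265, 195, 33) [570.9, -36.0, 180.0, 190.4, 34.0]
bright (191, 76, 220, 21) [563.8, 139.1, 179.9, 179.9, 15.1]
dark (177, 198, 257, 11) [566.6, 36.9, 178.5, 246.8, 3.9]
[[19, 112, 148], [20, 114, 137], [18, 104, 128], [19, 97, 179], [20, 85, 198], [30, 66, 198], [22, 86, 201], [18, 94, 185], [18, 119, 158], [19, 107, 159], [107, 31, 150]]
```

```bash
python3 -m pendant '[[[1,-36,-2,0,0],[1,-36,-2,0,0],[1,0,0,50,0],[1,0,0,50,0],[1,0,0,44,0],[1,0,0,0,0],[1,0,0,0,0]]]'; python3 -m pendant '[[[1,0,0,4,0],[1,0,0,4,0],[1,0,0,3,0],[1,0,0,2,0],[1,0,0,0,0],[1,0,0,0,0]]]'
python3 - <<'E'
from h import *
o=r.get_obs();print(o['tcp_pos'],o['ft_force']);look("pics/w2.png")
E
```

```text
time: 3.7
tcp_pos: [0.5707, -0.039, 0.1084]
ee_rot: [[-0.002, 1.0, 0.002], [1.0, 0.002, -0.0], [-0.0, 0.002, -1.0]]
ft_force: [0.7, -1.3, 0.1]
finger_gap: 0.0854
gripper_force: 0.0
time: 4.45
tcp_pos: [0.5702, -0.0398, 0.0933]
ee_rot: [[-0.001, 1.0, -0.0], [1.0, 0.001, -0.0], [-0.0, -0.0, -1.0]]
ft_force: [-0.3, -0.6, -0.7]
finger_gap: 0.0857
gripper_force: 0.0
[ 0.57015967 -0.03981253  0.09328105] [-0.30564423 -0.61433166 -0.66055808]
bright (111, 251, 412, 67) [571.4, -36.5, 179.8, 203.1, 35.1]
dark (46, 116, 518, 25) [566.5, 36.7, 178.5, 248.1, 4.4]
```

View pics/w2.png

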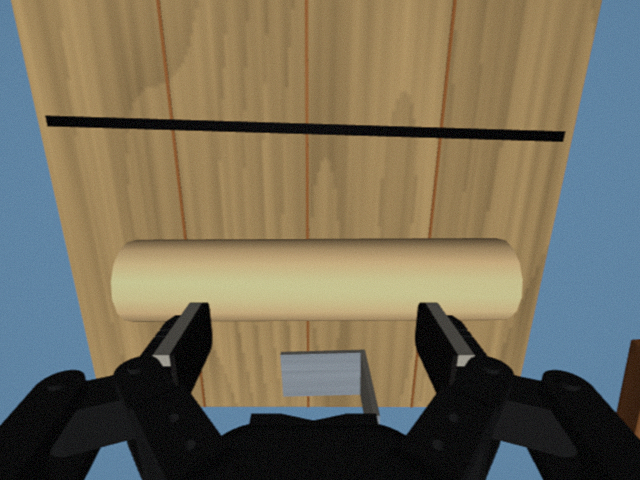

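The fingertips, at (200,305) and (430,305), sit over the back half of the dowel, which covers rows 239–321; they are not touching it yet. The line is at rows 120–136.

```bash
python3 -m pendant '[[[1,0,0,2,0],[1,0,0,2,0],[1,0,0,2,0],[1,0,0,0,0]]]';python3 -m pendant '[[[1,0,0,1.5,0],[1,0,0,0,0]]]'; python3 -m pendant '[[[1,0,0,1.5,0],[1,0,0,0,0]]]'
```

```text
time: 5.0
tcp_pos: [0.5699, -0.0398, 0.087]
ee_rot: [[-0.001, 1.0, -0.0], [1.0, 0.001, 0.0], [0.0, -0.0, -1.0]]
ft_force: [-0.3, -0.8, -0.7]
finger_gap: 0.085
gripper_force: 0.0
time: 5.25
tcp_pos: [0.5701, -0.0398, 0.0857]
ee_rot: [[-0.001, 1.0, -0.0], [1.0, 0.001, 0.0], [0.0, -0.0, -1.0]]
ft_force: [0.8, 0.5, -0.1]
finger_gap: 0.0857
gripper_force: 0.0
time: 5.5
tcp_pos: [0.57, -0.0398, 0.0841]
ee_rot: [[-0.001, 1.0, -0.0], [1.0, 0.001, 0.0], [0.0, -0.0, -1.0]]
ft_force: [0.7, -0.4, -0.1]
finger_gap: 0.0851
gripper_force: 0.0
```

```bash
python3 -m pendant '[[[1,0,0,1,0],[1,0,0,0,0]]]';python3 -m pendant '[[[1,0,0,1,0],[1,0,0,0,0]]]'
```

```text
time: 5.75
tcp_pos: [0.5702, -0.0398, 0.0838]
ee_rot: [[-0.001, 1.0, 0.0], [1.0, 0.001, -0.0], [-0.0, 0.0, -1.0]]
ft_force: [-1.1, -0.7, 4.6]
finger_gap: 0.0854
gripper_force: 2.0
time: 6.0
tcp_pos: [0.5702, -0.0398, 0.0836]
ee_rot: [[-0.001, 1.0, 0.001], [1.0, 0.001, -0.0], [-0.0, 0.001, -1.0]]
ft_force: [-3.6, 0.8, 10.4]
finger_gap: 0.0858
gripper_force: 5.2
```

```bash
python3 -m pendant '[[[1,4,0,0,0],[1,4,0,0,0],[1,4,0,0,0],[1,4,0,0,0],[1,4,0,0,0],[1,4,0,0,0],[1,4,0,0,0],[1,4,0,0,0]]]';python3 -m pendant '[[[1,0,0,0,0],[1,0,0,0,0],[1,0,0,-4,0],[1,0,0,-4,0],[1,0,0,0,0]]]'
python3 -c "
from h import *
look()"
```

```text
time: 7.0
tcp_pos: [0.5701, -0.0077, 0.0834]
ee_rot: [[-0.001, 1.0, 0.001], [1.0, 0.001, -0.0], [-0.0, 0.001, -1.0]]
ft_force: [-3.4, -0.6, 7.6]
finger_gap: 0.0855
gripper_force: 3.6
time: 7.62
tcp_pos: [0.5704, -0.0078, 0.0905]
ee_rot: [[-0.001, 1.0, 0.001], [1.0, 0.001, -0.0], [-0.0, 0.001, -1.0]]
ft_force: [0.3, 0.7, 0.1]
finger_gap: 0.085
gripper_force: 0.0
bright (113, 285, 406, 67) [571.2, -21.8, 179.8, 203.9, 36.7]
dark (57, 184, 497, 23) [566.6, 36.9, 178.4, 248.1, 4.5]
```

```bash
python3 -m pendant '[[[1,-9,0,0,0],[1,-9,0,0,0],[1,0,0,4,0],[1,0,0,4,0],[1,0,0,0,0]]]'; python3 -m pendant '[[[1,4,0,0,0],[1,4.5,0,0,0],[1,5,0,0,0],[1,5,0,0,0],[1,5,0,0,0],[1,5,0,0,0],[1,4.5,0,0,0],[1,3,0,0,0]]]';python3 -m pendant '[[[1,0,0,0,0],[1,0,0,0,0],[1,0,0,-4,0],[1,0,0,-4,0],[1,0,0,0,0]]]'
python3 -c "
from h import *
look()"
```

```text
time: 8.3
tcp_pos: [0.5702, -0.0259, 0.0835]
ee_rot: [[-0.001, 1.0, 0.001], [1.0, 0.001, -0.0], [-0.0, 0.001, -1.0]]
ft_force: [-3.7, -0.2, 9.5]
finger_gap: 0.0855
gripper_force: 5.2
time: 9.3
tcp_pos: [0.57, 0.0106, 0.0834]
ee_rot: [[-0.001, 1.0, 0.001], [1.0, 0.001, 0.0], [0.0, 0.001, -1.0]]
ft_force: [-3.7, 0.8, 8.3]
finger_gap: 0.085
gripper_force: 4.2
time: 9.93
tcp_pos: [0.5703, 0.0102, 0.0905]
ee_rot: [[-0.001, 1.0, 0.0], [1.0, 0.001, -0.0], [-0.0, 0.0, -1.0]]
ft_force: [0.1, -0.2, -0.2]
finger_gap: 0.0854
gripper_force: 0.0
bright (113, 285, 406, 66) [571.1, -3.7, 179.7, 203.4, 36.5]
bright (93, 0, 440, 9) [569.5, 132.1, 0.1, 166.6, 2.6]
dark (64, 219, 483, 22) [566.5, 37.0, 178.4, 248.1, 4.5]
```

```bash
python3 -m pendant '[[[1,-9,0,0,0],[1,-9,0,0,0],[1,0,0,4,0],[1,0,0,4,0],[1,0,0,0,0]]]'; python3 -m pendant '[[[1,4,0,0,0],[1,4.5,0,0,0],[1,5,0,0,0],[1,5,0,0,0],[1,5,0,0,0],[1,5,0,0,0],[1,4.5,0,0,0],[1,3,0,0,0]]]';python3 -m pendant '[[[1,0,0,0,0],[1,0,0,0,0],[1,0,0,-10,0],[1,0,0,-20,0],[1,0,0,-20,0],[1,0,0,0,0],[1,0,0,0,0]]]'
python3 -c "
from h import *
look('pics/w3.png')"
```

```text
time: 10.6
tcp_pos: [0.5702, -0.0079, 0.0835]
ee_rot: [[-0.001, 1.0, 0.001], [1.0, 0.001, -0.0], [-0.0, 0.001, -1.0]]
ft_force: [-3.3, -0.7, 9.5]
finger_gap: 0.0855
gripper_force: 5.1
time: 11.6
tcp_pos: [0.57, 0.0286, 0.0834]
ee_rot: [[-0.001, 1.0, 0.001], [1.0, 0.001, 0.0], [0.0, 0.001, -1.0]]
ft_force: [-3.8, -0.0, 8.7]
finger_gap: 0.0856
gripper_force: 4.5
time: 12.48
tcp_pos: [0.5698, 0.0282, 0.1315]
ee_rot: [[-0.001, 1.0, -0.001], [1.0, 0.001, -0.0], [-0.0, -0.001, -1.0]]
ft_force: [0.4, -0.4, 0.1]
finger_gap: 0.0857
gripper_force: 0.0
bright (153, 253, 326, 53) [570.8, 17.0, 0.1, 198.1, 34.4]
bright (123, 39, 360, 36) [563.7, 139.1, 179.6, 179.7, 15.1]
dark (115, 230, 387, 17) [566.6, 36.9, 178.5, 248.0, 4.7]
```

View pics/w3.png

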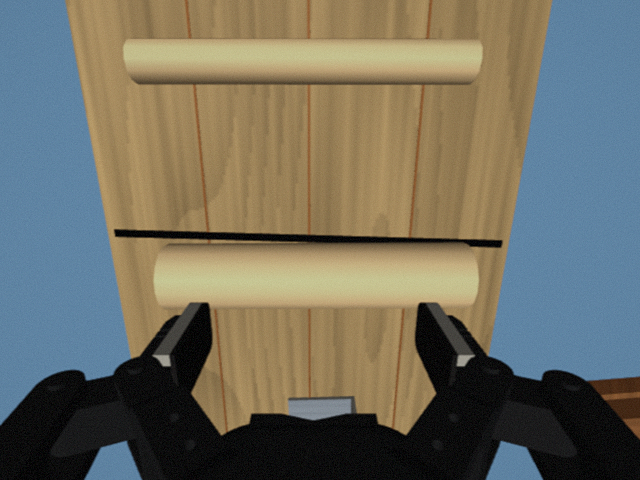

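The dowel's silhouette at column 316 covers rows 242–307. The line just in front of it runs from (115,233) to (501,243). I'll compute the remaining distance by bisecting the two tangent rays.

```bash
python3 - <<'E'
from h import *
im,i,T=cam("wrist"); g=cv2.cvtColor(im,cv2.COLOR_RGB2HSV)
print(g[236:252:1,330,2].tolist(), g[298:314,330,2].tolist())
for a,b in ((242,307),(243,308)):
    d=[cast([(316,v)],.058,i,T)[0]-T[:3,3] for v in (a,b)]
    m=sum(x/np.linalg.norm(x) for x in d); p=T[:3,3]+m*(.058-T[2,3])/m[2]
    half=np.arccos(np.dot(d[0],d[1])/np.prod([np.linalg.norm(x) for x in d]))/2
    print(p, 'radius', np.sin(half)*np.linalg.norm(p-T[:3,3]))
print(cast([(115,233),(501,243.5)],.038,i,T))
E
```

```text
[15, 7, 8, 12, 12, 12, 24, 78, 92, 112, 117, 126, 135, 143, 154, 155] [199, 199, 195, 196, 190, 191, 185, 176, 169, 157, 154, 150, 153, 153, 154, 153]
[0.57081601 0.02073267 0.058     ] radius 0.019365003436040334
[0.57081886 0.02008389 0.058     ] radius 0.019377392456200272
[[0.44240979 0.04020974 0.038     ]
 [0.69003255 0.0337376  0.038     ]]
```

```bash
python3 -m pendant '[[[1,-17,0,0,0],[1,0,0,20,0],[1,0,0,20,0],[1,0,0,5,0],[1,0,0,5,0],[1,0,0,0,0]]]'; python3 -m pendant '[[[1,3.5,0,0,0],[1,4.5,0,0,0],[1,4.5,0,0,0],[1,4.5,0,0,0],[1,4.5,0,0,0],[1,4.5,0,0,0],[1,4,0,0,0],[1,3.2,0,0,0]]]';python3 -m pendant '[[[1,0,0,0,0],[1,0,0,0,0],[1,0,0,0,0],[1,0,0,-10,0],[1,0,0,-30,0],[1,-20,0,-40,0],[1,0,0,0,0],[1,0,0,0,0]]]'
python3 -c "
from h import *
look('pics/w4.png')"
```

```text
time: 13.32
tcp_pos: [0.5701, 0.0108, 0.0837]
ee_rot: [[-0.001, 1.0, 0.001], [1.0, 0.001, -0.0], [-0.0, 0.001, -1.0]]
ft_force: [-3.8, -0.3, 4.7]
finger_gap: 0.0853
gripper_force: 2.8
time: 14.32
tcp_pos: [0.5699, 0.0444, 0.0837]
ee_rot: [[-0.001, 1.0, 0.001], [1.0, 0.001, 0.0], [0.0, 0.001, -1.0]]
ft_force: [-3.2, 0.1, 6.0]
finger_gap: 0.0856
gripper_force: 2.6
time: 15.32
tcp_pos: [0.5703, 0.0243, 0.1626]
ee_rot: [[-0.001, 1.0, 0.001], [1.0, 0.001, 0.0], [0.0, 0.001, -1.0]]
ft_force: [0.4, 0.8, -0.4]
finger_gap: 0.0858
gripper_force: 0.0
bright (169, 207, 291, 46) [570.7, 35.3, 0.1, 195.5, 31.4]
bright (149, 44, 309, 30) [563.9, 139.1, 179.6, 179.3, 14.6]
```

View pics/w4.png

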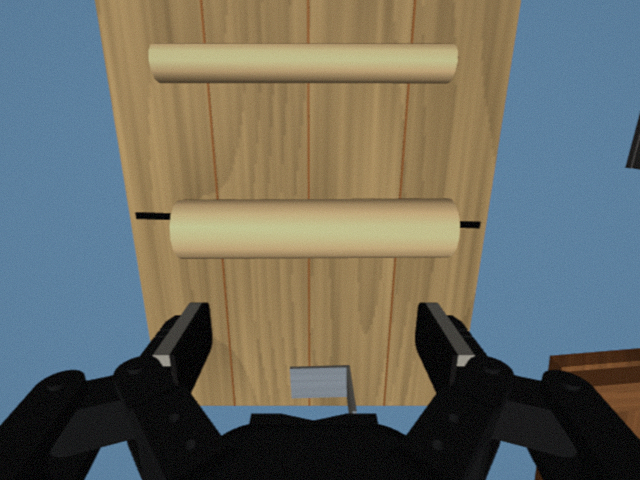

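The dowel now lies over the line: rows 199–258 at column 316, with line stubs visible at (153,216) and (470,225). I'll check the numbers.

```bash
python3 - <<'E'
from h import *
im,i,T=cam("wrist"); g=cv2.cvtColor(im,cv2.COLOR_RGB2HSV)[:,:,2]
print(g[194:206,316].tolist(), g[252:264,316].tolist())
for a,b in ((199,258),(198,258)):
    d=[cast([(316,v)],.058,i,T)[0]-T[:3,3] for v in (a,b)]
    m=sum(x/np.linalg.norm(x) for x in d); p=T[:3,3]+m*(.058-T[2,3])/m[2]
    print(p)
print(cast([(136,215.5),(480,225)],.038,i,T))
E
```

```text
[140, 134, 139, 139, 132, 111, 111, 121, 136, 141, 154, 161] [176, 173, 162, 158, 150, 124, 115, 144, 147, 149, 150, 154]
[0.57131362 0.03663121 0.058     ]
[0.57131212 0.03697459 0.058     ]
[[0.44218641 0.04028277 0.038     ]
 [0.69017001 0.03371289 0.038     ]]
```

```bash
python3 -c "
from rig import r
print(r.finish_job())"
```

```text
the job is handed in; nothing more can be done
None
```

The thick dowel was rolled about 69 mm in four top-push strokes and handed in at rest over the pencil line: within about 1 mm sideways, about 5 mm off the line's middle lengthwise, and about 1.5° off parallel by my wrist-camera measurement. The hand-in returned no verdict.

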